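# Wipe a row of flip caps shut

## Task

Shut the five flip caps along the near side of the orange tube rack by running the fingertips lightly along the row, starting at the end of the row that the hinges face, so that they go down fully one after another from the first to the last. Only touch the caps: do not lift or carry anything, do not press hard or shove the rack along the bench, and leave the loose tubes, the bottle and the tip box as they are.

Things in the scene. Friction and masses are not known exactly. Their poses are not given: they have to be found in the camera images.
- rack: Heavy orange block rack (metal core), 90 (x) x 190 (y) x 45 (z) mm, about 1.8 kg, loose on the bench. Origin: centre of its underside; z up. At rack x = -22 mm a row of five white tubes, fixed, at rack y = -60, -30, 0, 30, 60 mm, rims 57 mm above the bench, each with a flip cap (cap1 at y = -60 ... cap5 at y = +60). At rack x = +24 mm two loose tubes at y = -45 and +45 mm; dark discs only look like holes.
- cap1 (a joint): Opening angle (rad) of the flip cap at rack y = -60 mm: 0 shut, down to -0.1 pressed right home, 1.2 wide open; starts 0.3 to 0.6. White dome 20 mm across, 8 mm thick with sloped shoulder, top 65 mm above the bench when shut. Hinge along rack x at rim height, 15 mm to the -y side of the tube's axis; free tab 28 mm from it. Stiff (0.006 N m), stays as left: a fingertip moving to rack +y wipes it shut, to -y opens it.
- cap2 (a joint): Opening angle (rad) of the flip cap at rack y = -30 mm: 0 shut, down to -0.1 pressed right home, 1.2 wide open; starts 0.3 to 0.6. White dome 20 mm across, 8 mm thick with sloped shoulder, top 65 mm above the bench when shut. Hinge and action as cap1: hinged on its -y side, free end up on the +y side.
- cap3 (a joint): Opening angle (rad) of the flip cap at rack y = 0 mm: 0 shut, down to -0.1 pressed right home, 1.2 wide open; starts 0.3 to 0.6. White dome 20 mm across, 8 mm thick with sloped shoulder, top 65 mm above the bench when shut. Hinge and action as cap1: hinged on its -y side, free end up on the +y side.
- cap4 (a joint): Opening angle (rad) of the flip cap at rack y = 30 mm: 0 shut, down to -0.1 pressed right home, 1.2 wide open; starts 0.3 to 0.6. White dome 20 mm across, 8 mm thick with sloped shoulder, top 65 mm above the bench when shut. Hinge and action as cap1: hinged on its -y side, free end up on the +y side.
- cap5 (a joint): Opening angle (rad) of the flip cap at rack y = 60 mm: 0 shut, down to -0.1 pressed right home, 1.2 wide open; starts 0.3 to 0.6. White dome 20 mm across, 8 mm thick with sloped shoulder, top 65 mm above the bench when shut. Hinge and action as cap1: hinged on its -y side, free end up on the +y side.
- tube1_mid (a point): Loose closed tube in the far row at rack y = -45 mm, 52 mm tall, grey cap 20 mm across reaching 67 mm above the bench; point half-way up, 41 mm above the bench. Bystander.
- tube2_mid (a point): The same kind of loose tube at rack y = +45 mm, same point. Bystander.
- reagent_mid (a point): Loose white bottle, 64 mm across, 125 mm tall, standing on the bench; point half-way up. Bystander.
- tipbox_mid (a point): Loose blue tip box with clear lid, 85 x 120 x 67 mm, on the bench; point about half-way up (34 mm). Bystander.
Not all that is in view belongs to the job. Several things have the shape of the rack; the one meant has the colours described above.

How it is judged:
By the outcome, as a careful person would: the job done as asked, in the order asked, and still so for the second after the job is handed in, with the robot touching nothing.
It also fails if it takes over 40 s, if anything falls off the work surface, if the arm or the gripper's body presses on something with over 40 N, if the wrist force passes 120 N, or if a joint passes its speed limit or range.

## Robot

A 6-joint arm with a two-finger parallel gripper is mounted at the origin on the work surface. World frame = base frame: x ahead of the robot, y to its left, z up, the work surface at z = 0. Lengths are in m, angles in rad, forces in N, time in s.
With the tool pointing down it reaches from about 0.25 to 0.775 m from the base axis. Payload 4 kg.
Tool frame: the origin (TCP) lies at the very end of the fingers, on their centre line; the grasp point (between the pads) lies 19 mm behind it; y points along the fingers, x is the direction in which the jaws open and shut, and the axes are right-handed (so a half turn about y gives the same grasp; the last joint's range is limited). The gripper opens to 85 mm and grips with 20 to 120 N. Pads are 22 mm wide; open, the fingers measure 114 mm over their backs; the gripper's body (76 mm by 85 mm) begins 54 mm behind the grasp point. The pads swing forward as they close: fully open they stand 13 mm farther back than shut.
Start: joints at [1.076, 0.087, 1.371, -0, 1.684, -0.103], TCP at [0.21, 0.508, 0.231] pointing down, gripper open.
Joint ranges: [-3.1, 3.1], [-0.76, 2.03], [0.27, 2.55], [-1.08, 4.22], [0.17, 2.65], [-2.57, 2.57]. Speed limits (rad/s): [2.79, 2.79, 3.14, 3.14, 3.14, 3.14].

## Interface

Orientations are given as a unit quaternion [x, y, z, w].
In Python, from bench import * gives the robot as it stands.
- The arm moves only by the tool step_arm, never from a script. Its argument "targets" is a list of rows, each a list of 7 numbers: the gripper command: -1 is shut, 1 is fully open, values between are in proportion, then the shift along the tool's x, y, z in m, then the turn, a rotation vector about the tool's x, y, z in rad. In form: [[fingers, x, y, z, ax, ay, az], ...]. A call has 1 to 10 rows; each row is the pose to reach, as a shift and turn from the pose commanded when the call began, along the tool's axes at that moment; what a row does not reach only later rows make up. A row lasts 1/10 s, in which the tool goes at most 50 mm and 8.59 degrees, less where a joint would pass 70% of its speed; a pose out of reach is approached as far as the arm can. A call with a gripper value outside its range is refused whole. The fingers move at their own pace and stop on an object; "newtons" is the grip in N (left out, the last holds). Time passes only in rows, so rows that repeat a pose let the fingers close. It gives the time, the measured TCP pose, the force and the opening at its end, in the units of the state.
- observe(): the state, without advancing time (a new reading comes with each control period).
- grab_frame(name): name is "scene" or "top" or "wrist"; returns (picture, depth): 420x560x3 uint8, red, green, blue; 420x560 float32, m along the optical axis (not along the pixel's ray), 0 where there is no reading.
- get_calibration(name): a dict with "camera_matrix" (3x3 intrinsics, pixels), "xyz" and "orientation" of the camera in the world. Camera axes: x right, y down, z forward; pixel columns grow to the right and rows downward; lengths in m; the calibration is good to about 2 mm. A picture is of the moment at which its call begins: read the wrist's pose just before it. get_calibration takes no time and is no camera call; for the wrist camera it gives the pose at the moment of the call.
- hand_in(): hands the job in, once; it reports no verdict.
The state is a dict: "t": time; "qpos": joint angles; "joint_velocities": joint speeds; "joint_efforts": joint torques, N m; "tcp_pos": TCP position; "orientation": TCP orientation; "contact_force": force on the tool from outside, world axes, zero at the start; "wrist_torque": the same for the moment, N m; "width": opening from 0.0 (shut) to 1.0 (fully open).
Only numpy, scipy, OpenCV 4.12 (cv2) and the standard library are available. Lean on these libraries where they do the work, as an engineer would, in place of code of your own. Each camera call takes 0.05 s, during which the arm holds its last target.

## Working session

There is one attempt and no reset: what is moved stays moved. The work goes in short steps, Python scripts to look and compute and a tool call to move; the robot and the scene stay as the last step left them, time stands still between calls to the robot, and variables do not carry over. Pictures are saved under pics/ and viewed, and the job is handed in when it is done.

Besides the shell and the picture viewer there is one more tool, called after ">>>" as name(argument=value, ...) on one line, values as JSON. step_arm: Moves the arm, as the interface text tells. Its arguments: {"type":"object","properties":{"targets":{"type":"array"},"newtons":{"type":"number"}},"required":["targets"]}

```bash
mkdir -p pics; ls
python3 - <<'E'
from bench import *
import cv2,numpy as np
print(observe())
for n in ["scene","top"]:
    p,d=grab_frame(n); cv2.imwrite(f"pics/{n}0.png",p[:,:,::-1]); np.save(f"pics/{n}0_d.npy",d); np.save(f"pics/{n}0_p.npy",p)
    print(n,get_calibration(n))
E
```

```text
pics
{'t': 0.0, 'qpos': array([ 1.07588414e+00,  8.79635912e-02,  1.37230195e+00,  1.50276220e-06,
        1.68359879e+00, -1.03110171e-01]), 'joint_velocities': array([-1.16665766e-03,  4.72878259e-04,  4.21090284e-05, -5.03567882e-04,
       -1.44729922e-04, -8.58304817e-04]), 'joint_efforts': array([-9.34381660e-05, -3.51860082e+01, -3.13274109e+01, -5.16400883e-05,
        1.05645219e-02,  1.61037281e-05]), 'tcp_pos': array([0.20978431, 0.50786533, 0.23011024]), 'orientation': array([ 0.58813608,  0.39240068, -0.3938212 , -0.58738617]), 'contact_force': array([-0.32796208,  0.51434438,  0.09710504]), 'wrist_torque': array([0.01287463, 0.03365921, 0.05816066]), 'width': 1.0027099492294063}
scene {'camera_matrix': array([[473.82166525,   0.        , 283.89727223],
       [  0.        , 473.82166525, 207.94000412],
       [  0.        ,   0.        ,   1.        ]]), 'xyz': array([ 1.14836391, -0.30928571,  1.02429673]), 'orientation': array([ 0.81427274,  0.49664158, -0.15117942, -0.25971488])}
top {'camera_matrix': array([[537.03685141,   0.        , 277.85848182],
       [  0.        , 537.03685141, 215.21719052],
       [  0.        ,   0.        ,   1.        ]]), 'xyz': array([ 3.14645527e-01, -2.83951765e-04,  1.52521432e+00]), 'orientation': array([ 0.7065837 , -0.70207155,  0.06798683, -0.05668165])}
```

View pics/scene0.png

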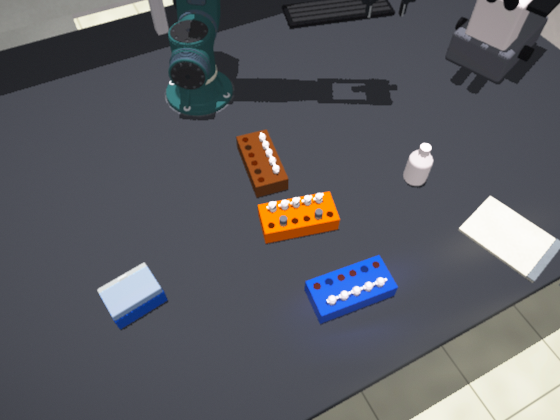

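View pics/top0.png

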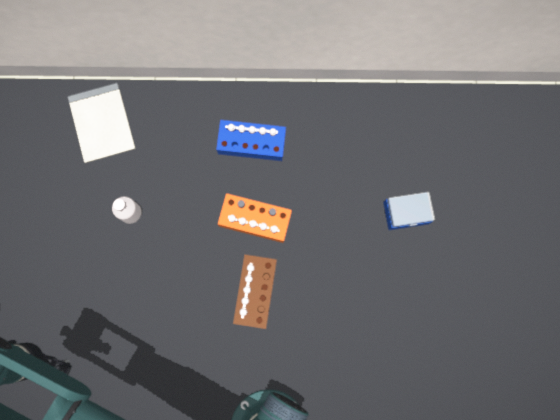

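Three things have the rack's shape. In the top view they are bright orange at (255,217), brown at (255,292) and blue at (251,140). The bright orange one, with two grey tube caps, fits the description. I'll check it in a close crop and measure it.

```bash
cat > h.py <<'E'
from bench import *
import cv2,numpy as np
from scipy.spatial.transform import Rotation as R
def cloud(c,d):
    K=c["camera_matrix"];v,u=np.mgrid[:d.shape[0],:d.shape[1]]
    P=np.stack([(u-K[0,2])/K[0,0]*d,(v-K[1,2])/K[1,1]*d,d],-1)
    return P@R.from_quat(c["orientation"]).as_matrix().T+c["xyz"]
def proj(c,X):
    p=(np.atleast_2d(X)-c["xyz"])@R.from_quat(c["orientation"]).as_matrix()
    return p@c["camera_matrix"].T/p[:,2:]
E
python3 - <<'E'
from h import *
for n in ["scene","top"]:
    p=np.load(f"pics/{n}0_p.npy");d=np.load(f"pics/{n}0_d.npy");c=get_calibration(n)
    X=cloud(c,d)
    hsv=cv2.cvtColor(p,cv2.COLOR_RGB2HSV)
    m=(hsv[...,0]>6)&(hsv[...,0]<16)&(hsv[...,1]>180)&(hsv[...,2]>190)&(d>0)
    m=cv2.morphologyEx(m.astype('u1'),cv2.MORPH_OPEN,np.ones((2,2)))>0
    pts=X[m]; print(n,m.sum(),np.percentile(pts,[1,50,99],axis=0).round(3))
    top=pts[(pts[:,2]>.038)&(pts[:,2]<.052)]
    r=cv2.minAreaRect((top[:,:2]*1000).astype('f4')); print(r,np.median(top[:,2]))
    # white & gray above
    ctr=np.array(r[0])/1000
    near=(np.linalg.norm(X[...,:2]-ctr,axis=-1)<.11)&(hsv[...,1]<70)&(X[...,2]>.05)
    print("caps z",np.percentile(X[near][:,2],[5,50,95]))
    s=dict(scene=(240,180,110,70),top=(205,185,100,65))[n]
    x,y,w,h=s
    cv2.imwrite(f"pics/crop_{n}.png",cv2.resize(p[y:y+h,x:x+w,::-1],None,fx=7,fy=7,interpolation=cv2.INTER_CUBIC))
    if n=="top":
        for u,v in [(232,218),(242,221),(252,223),(263,226),(275,229),(241,204),(272,212)]: print((u,v),X[v,u].round(3))
E
```

```text
scene 24 [[0.566 0.022 0.034]
 [0.62  0.082 0.04 ]
 [0.637 0.115 0.048]]
((611.0783081054688, 64.20741271972656), (73.24024200439453, 82.95014190673828), 14.93277359008789) 0.043273455658780546
caps z [0.05294224 0.0677962  0.07546091]Traceback (most recent call last):
  File "<stdin>", line 8, in <module>
    return _quantile_unchecked(
        a, q, axis, out, overwrite_input, method, keepdims, weights)
    return _ureduce(a,
                    func=_quantile_ureduce_func,
    ...<5 lines>...
                    overwrite_input=overwrite_input,
                    method=method)
    r = func(a, **kwargs)
    result = _quantile(arr,
                       quantiles=q,
    ...<2 lines>...
                       out=out,
                       weights=wgt)
    slices_having_nans = np.isnan(arr[-1, ...])
                                  ~~~^^^^^^^^^
IndexError: index -1 is out of bounds for axis 0 with size 0
```

Hue threshold is too tight, so I'll check the actual values.

Run:
```python
from h import *
for n in ["scene","top"]:
    p=np.load(f"pics/{n}0_p.npy");d=np.load(f"pics/{n}0_d.npy");c=get_calibration(n)
    X=cloud(c,d)
    hsv=cv2.cvtColor(p,cv2.COLOR_RGB2HSV)
    if n=="scene": print(hsv[232,300],hsv[215,265])
    else: print(hsv[227,235],hsv[205,262])
    m=(hsv[...,0]<20)&(hsv[...,1]>150)&(hsv[...,2]>195)&(d>0)
    pts=X[m]; print(n,m.sum())
    top=pts[(pts[:,2]>.040)&(pts[:,2]<.050)]
    r=cv2.minAreaRect((top[:,:2]*1000).astype('f4')); print(r,np.median(top[:,2]))
    s=dict(scene=(240,180,110,70),top=(205,185,100,65))[n]
    x,y,w,h=s
    cv2.imwrite(f"pics/crop_{n}.png",cv2.resize(p[y:y+h,x:x+w,::-1],None,fx=7,fy=7,interpolation=cv2.INTER_CUBIC))
    if n=="top":
        for u,v in [(232,218),(242,221),(252,223),(263,226),(275,229),(241,204),(272,212)]: print((u,v),X[v,u].round(3))
```

```text
[ 12 255 163] [ 18 255 254]
scene 1641
((572.0068359375, 42.11896514892578), (190.52891540527344, 94.53860473632812), 75.67918395996094) 0.04676192273979768
[ 15 159 253] [ 15 161 254]
top 1552
((573.4391479492188, 43.00669860839844), (189.3074951171875, 90.92777252197266), 76.16006469726562) 0.04429306451995485
(232, 218) [0.565 0.103 0.073]
(242, 221) [0.557 0.075 0.073]
(252, 223) [0.552 0.048 0.071]
(263, 226) [0.544 0.018 0.071]
(275, 229) [ 0.535 -0.015  0.078]
(241, 204) [0.605 0.079 0.067]
(272, 212) [ 0.583 -0.007  0.069]
```

View pics/crop_scene.png

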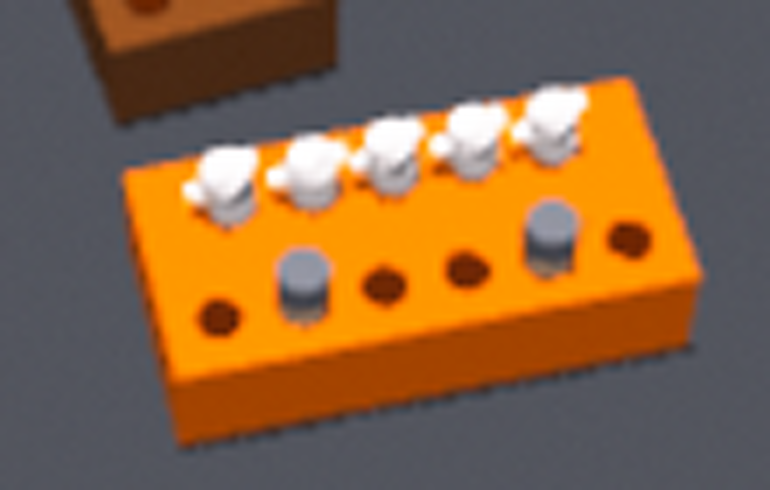

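View pics/crop_top.png

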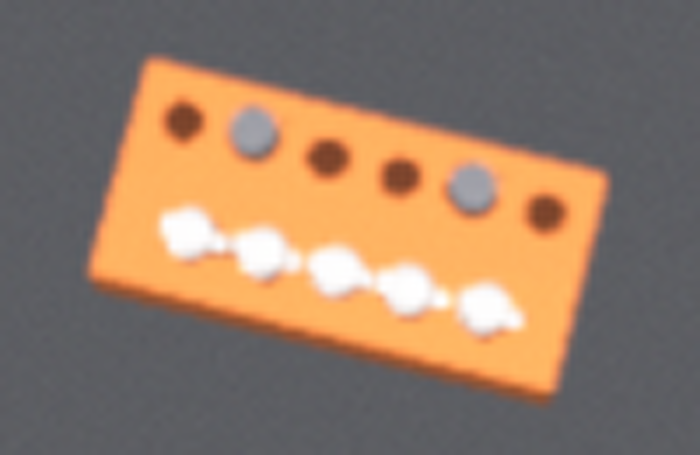

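The crops confirm the bright orange rack. It has five white caps on the robot side and two grey tubes on the far side. The hinge lugs point right in the top view, which is world -y, and the tabs rise toward +y. So the sweep goes from cap1 to cap5, toward about (0.24, 0.97). Next I'll refine the pose and plan the approach.

```bash
cat >> h.py <<'E'
C=np.array([.5728,.0426]);A=np.deg2rad(76.0)
ex=np.array([np.sin(A),-np.cos(A),0]);ey=np.array([np.cos(A),np.sin(A),0])
def W(x,y,z): return np.r_[C,0]+x*ex+y*ey+np.array([0,0,z])
def rel(p,Rt=None):
    s=observe();M=R.from_quat(s["orientation"]).as_matrix()
    t=M.T@(p-s["tcp_pos"])
    if Rt is None: return t.round(4)
    return t.round(4),R.from_matrix(M.T@Rt).as_rotvec().round(4)
E
python3 - <<'E'
from h import *
s=observe();M=R.from_quat(s["orientation"]).as_matrix();print(M.round(3))
for sx in (1,-1):
  for a in (ex,ey):
    X=sx*a;Y=np.array([0,0,-1.]);Z=np.cross(X,Y)
    print(sx,a.round(2),rel(W(-.022,-.085,.12),np.stack([X,Y,Z],1)))
for i in range(5): print(i+1,W(-.022,-.06+.03*i,.065).round(4))
# refine by residual of domes/tubes in top image
p=np.load("pics/top0_p.npy").copy();c=get_calibration("top")
big=cv2.resize(p[185:250,205:305,::-1],None,fx=7,fy=7,interpolation=cv2.INTER_CUBIC)
def mk(X,col):
    u,v,_=proj(c,X)[0];cv2.circle(big,(int((u-205+.5)*7),int((v-185+.5)*7)),3,col,-1)
for y in(-.045,.045): mk(W(.024,y,.067),(0,0,255))
for a in(-.045,.045):
  for b in(-.095,.095): mk(W(a,b,.045),(255,0,0))
for i in range(5): mk(W(-.022,-.075+.03*i,.057),(0,180,0))
cv2.imwrite("pics/ov.png",big)
E
```

```text
[[ 0.382 -0.001 -0.924]
 [ 0.924 -0.002  0.382]
 [-0.002 -1.     0.   ]]
1 [ 0.97 -0.24  0.  ] (array([-0.3785,  0.1109, -0.5039]), array([ 1.3000e-03,  1.4233e+00, -1.8000e-03]))
1 [0.24 0.97 0.  ] (array([-0.3785,  0.1109, -0.5039]), array([-0.0004, -0.1474, -0.002 ]))
-1 [ 0.97 -0.24  0.  ] (array([-0.3785,  0.1109, -0.5039]), array([-1.9000e-03, -1.7182e+00, -1.3000e-03]))
-1 [0.24 0.97 0.  ] (array([-0.3785,  0.1109, -0.5039]), array([ 3.0000e-03,  2.9941e+00, -6.0000e-04]))
1 [ 0.5369 -0.0103  0.065 ]
2 [0.5442 0.0188 0.065 ]
3 [0.5515 0.0479 0.065 ]
4 [0.5587 0.077  0.065 ]
5 [0.566  0.1061 0.065 ]
```

View pics/ov.png

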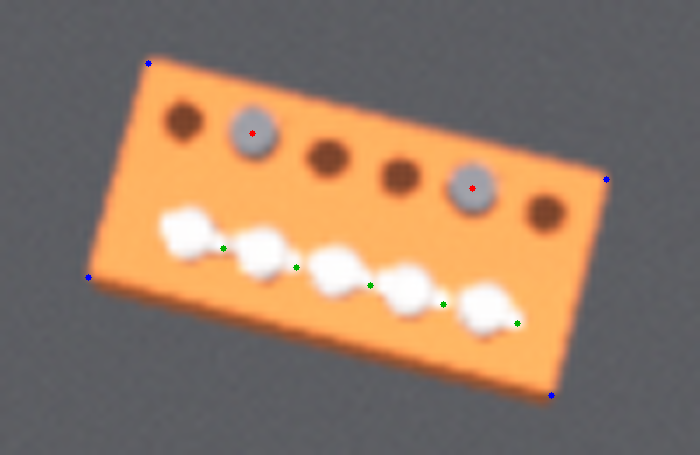

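The overlay fits within about 1 mm, with hinges, corners and grey caps all on their features. I'll put the jaw axis across the row, shut the fingers, and go high to a point before the cap1 end.

>>> step_arm(targets=[[-1, -0.408, 0.09, -0.508, 0, 1.423, 0], [-1, -0.408, 0.09, -0.508, 0, 1.423, 0], [-1, -0.408, 0.09, -0.508, 0, 1.423, 0], [-1, -0.408, 0.09, -0.508, 0, 1.423, 0], [-1, -0.408, 0.09, -0.508, 0, 1.423, 0], [-1, -0.408, 0.09, -0.508, 0, 1.423, 0], [-1, -0.408, 0.09, -0.508, 0, 1.423, 0], [-1, -0.408, 0.09, -0.508, 0, 1.423, 0], [-1, -0.408, 0.09, -0.508, 0, 1.423, 0], [-1, -0.408, 0.09, -0.508, 0, 1.423, 0]], newtons=20)

```text
t: 1.1
tcp_pos: [0.4488, 0.0723, 0.1624]
orientation: [-0.702, 0.088, -0.088, 0.702]
contact_force: [0.8, 0.6, 0.5]
width: -0.002
```

Run:
```python
from h import *
s=observe();print(s["t"],s["tcp_pos"],s["qpos"].round(3),s["width"],s["contact_force"])
X=ex;Y=np.array([0,0,-1.]);Z=np.cross(X,Y)
print(rel(W(-.022,-.115,.14),np.stack([X,Y,Z],1)))
```

```text
1.1 [0.4487921  0.07229477 0.1623535 ] [ 0.035 -0.103  1.697  0.     1.548  0.283] -0.0017734508513341054 [0.7588195  0.58551773 0.51090074]
(array([ 0.106 ,  0.0223, -0.1134]), array([-0.0003, -0.0041, -0.0002]))
```

>>> step_arm(targets=[[-1, 0.106, 0.022, -0.113, 0, -0.004, 0], [-1, 0.106, 0.022, -0.113, 0, -0.004, 0], [-1, 0.106, 0.022, -0.113, 0, -0.004, 0], [-1, 0.106, 0.022, -0.113, 0, -0.004, 0], [-1, 0.106, 0.022, -0.113, 0, -0.004, 0], [-1, 0.106, 0.022, -0.113, 0, -0.004, 0], [-1, 0.106, 0.022, -0.113, 0, -0.004, 0]])

```text
t: 1.8
tcp_pos: [0.5236, -0.0596, 0.1412]
orientation: [-0.702, 0.084, -0.084, 0.702]
contact_force: [0.7, -1.0, 0.4]
width: 0.001
```

Run:
```python
from h import *
X=ex;Y=np.array([0,0,-1.]);Z=np.cross(X,Y)
print(rel(W(-.022,-.115,.066),np.stack([X,Y,Z],1)))
s=observe();T=s["tcp_pos"];print(s["t"],T,s["contact_force"])
for n in ["scene","wrist"]:
    p,d=grab_frame(n);c=get_calibration(n);np.savez(f"pics/{n}1.npz",p=p,d=d)
    if n=="scene":
        P=cloud(c,d);q=proj(c,T)[0];print("tcp px",q)
        near=(np.linalg.norm(P[...,:2]-T[:2],axis=-1)<.03)&(P[...,2]>.05)
        print("lowest pts z",np.sort(P[near][:,2])[:15].round(4))
        u,v=int(q[0]),int(q[1]);x0,y0=u-50,v-40
        b=cv2.resize(p[y0:y0+80,x0:x0+110,::-1].copy(),None,fx=7,fy=7,interpolation=cv2.INTER_CUBIC)
        cv2.circle(b,(int((q[0]-x0+.5)*7),int((q[1]-y0+.5)*7)),3,(0,0,255),-1)
        cv2.imwrite("pics/s1.png",b)
    else: cv2.imwrite("pics/w1.png",p[:,:,::-1]); print(proj(c,T))
```

```text
(array([ 0.0009,  0.0752, -0.004 ]), array([-0.0005,  0.0062,  0.0001]))
1.8 [ 0.52364129 -0.05961324  0.14119601] [ 0.69897417 -0.98647079  0.40145228]
tcp px [250.99957277 189.56302328   1.        ]
lowest pts z [0.0501 0.0503 0.0504 0.0505 0.051  0.1421 0.1459 0.147  0.1485 0.1491
 0.1508 0.1513 0.1516 0.1519 0.1525]
[[278.82833364 279.35019746   1.        ]]
```

View pics/s1.png

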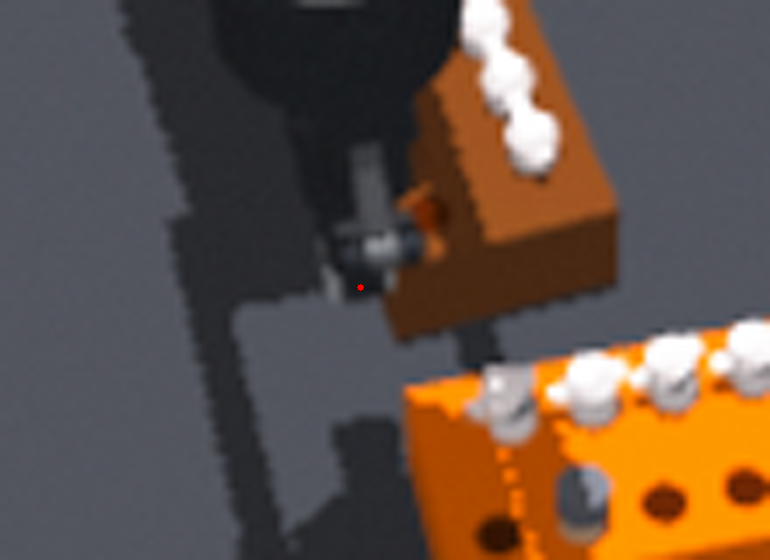

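View pics/w1.png

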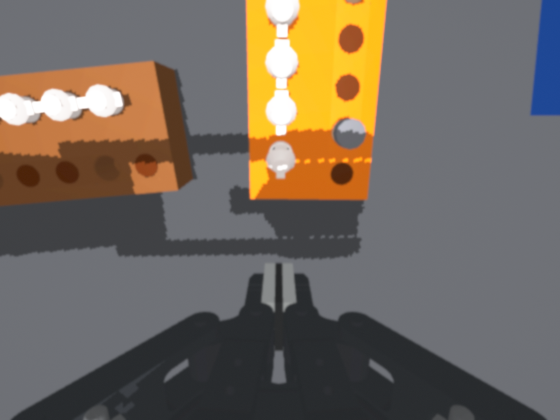

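The scene view puts the TCP mark at (360,287) in the crop, right at the shut fingertip end. The lowest fingertip depth point is at z 0.142, against 0.141 from the pose. The wrist view shows the cap row at column 281 and the fingers at 279, so they are lined up. Next is the descent, clear of the rack end.

>>> step_arm(targets=[[-1, 0.001, 0.03, -0.004, 0, 0.006, 0], [-1, 0.001, 0.06, -0.004, 0, 0.006, 0], [-1, 0.001, 0.073, -0.004, 0, 0.006, 0], [-1, 0.001, 0.073, -0.004, 0, 0.006, 0], [-1, 0.001, 0.073, -0.004, 0, 0.006, 0]])

```text
t: 2.4
tcp_pos: [0.5247, -0.0648, 0.0689]
orientation: [0.702, -0.086, 0.087, -0.702]
contact_force: [-0.5, -1.4, 0.7]
width: 0.005
```

Run:
```python
from h import *
X=ex;Y=np.array([0,0,-1.]);Z=np.cross(X,Y)
print(rel(W(-.022,-.105,.064),np.stack([X,Y,Z],1)))
s=observe();print(s["t"],s["tcp_pos"],s["contact_force"])
M=R.from_quat(s["orientation"]).as_matrix();print((M.T@ey).round(3))
```

```text
(array([-0.0013,  0.0049,  0.0109]), array([-0.0001, -0.0008,  0.0015]))
2.4 [ 0.52467324 -0.06482305  0.06891884] [-0.5280467  -1.40812024  0.74507087]
[-0.001  0.     1.   ]
```

>>> step_arm(targets=[[-1, -0.001, 0.0045, 0.005, 0, 0, 0], [-1, -0.001, 0.0045, 0.01, 0, 0, 0], [-1, -0.001, 0.0045, 0.016, 0, 0, 0], [-1, -0.001, 0.0045, 0.022, 0, 0, 0], [-1, -0.001, 0.0045, 0.027, 0, 0, 0], [-1, -0.001, 0.0045, 0.032, 0, 0, 0], [-1, -0.001, 0.0045, 0.037, 0, 0, 0], [-1, -0.001, 0.0045, 0.042, 0, 0, 0], [-1, -0.001, 0.0045, 0.046, 0, 0, 0], [-1, -0.001, 0.0045, 0.05, 0, 0, 0]])

```text
t: 3.4
tcp_pos: [0.5355, -0.016, 0.0635]
orientation: [-0.702, 0.087, -0.087, 0.702]
contact_force: [-0.5, 0.8, 0.0]
width: 0.003
```

```bash
cat > chk.py <<'E'
from h import *
import sys
s=observe();d=s["tcp_pos"]-np.r_[C,0];print(s["t"],"rack xyz",(d@ex).round(4),(d@ey).round(4),d[2].round(4),s["contact_force"].round(1))
p,dd=grab_frame("scene");c=get_calibration("scene")
cv2.imwrite(f"pics/{sys.argv[1]}.png",cv2.resize(p[175:245,235:345,::-1],None,fx=7,fy=7,interpolation=cv2.INTER_CUBIC))
E
python3 chk.py s2
```

```text
3.4 rack xyz -0.022 -0.0659 0.0635 [-0.5  0.8  0. ]
```

View pics/s2.png

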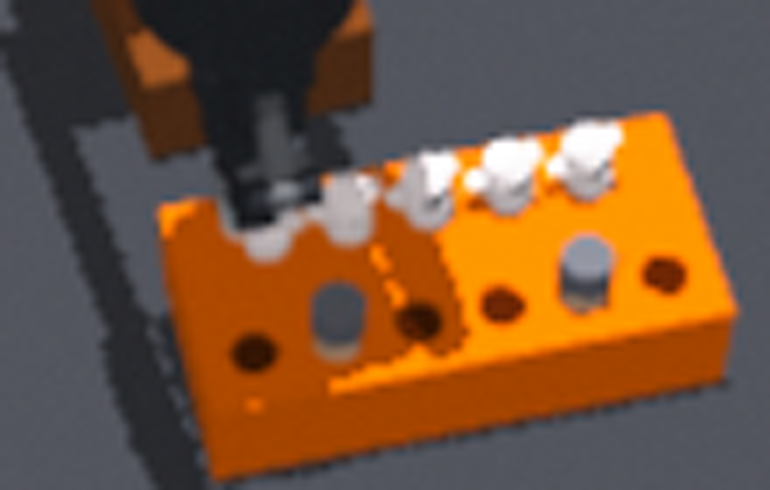

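No meaningful force so far. The tip is over cap1, at about (265,220) in the crop, and the other caps haven't moved. I'll carry on at the same height.

>>> step_arm(targets=[[-1, 0, 0, 0.004, 0, 0, 0], [-1, 0, 0, 0.008, 0, 0, 0], [-1, 0, 0, 0.012, 0, 0, 0], [-1, 0, 0, 0.016, 0, 0, 0], [-1, 0, 0, 0.02, 0, 0, 0], [-1, 0, 0, 0.024, 0, 0, 0], [-1, 0, 0, 0.028, 0, 0, 0], [-1, 0, 0, 0.032, 0, 0, 0]])

```text
t: 4.25
tcp_pos: [0.5432, 0.015, 0.0635]
orientation: [-0.702, 0.087, -0.087, 0.702]
contact_force: [-1.9, -0.0, 0.6]
width: 0.001
```

```bash
python3 chk.py s3
```

```text
4.25 rack xyz -0.022 -0.0339 0.0635 [-1.9 -0.   0.6]
```

View pics/s3.png

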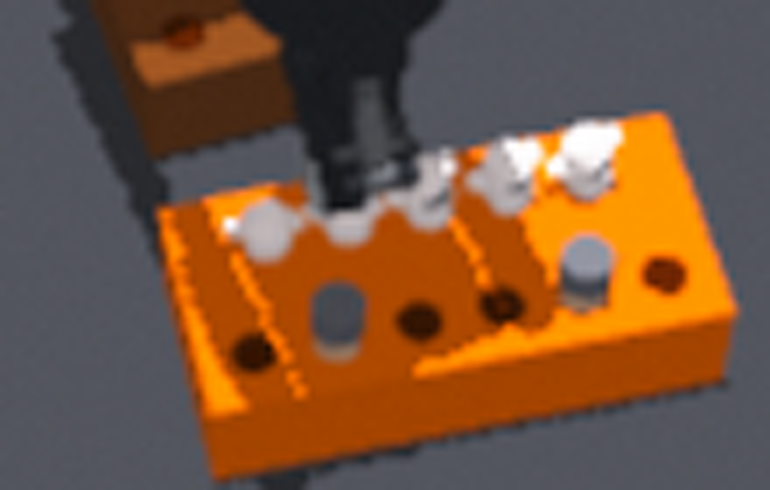

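Run:
```python
from h import *
for n in ["scene","top"]:
    p,d=grab_frame(n);c=get_calibration(n);P=cloud(c,d)-np.r_[C,0]
    a,b,z=P@ex,P@ey,P[...,2]
    for nm,x,y in [("tube1",.024,-.045),("tube2",.024,.045)]+[(f"cap{i+1}",-.022,-.06+.03*i) for i in range(5)]:
        m=(np.hypot(a-x,b-y)<.008)&(z>.055)&(z<.1)
        print(n,nm,m.sum(),(np.percentile(z[m],[10,50,90]).round(4) if m.sum() else ''))
    m=(abs(a)<.008)&(abs(b)<.07);print("rack top",np.median(z[m]),m.sum())
```

```text
scene tube1 31 [0.0659 0.0691 0.0705]
scene tube2 30 [0.0661 0.0686 0.0706]
scene cap1 29 [0.0605 0.0633 0.0672]
scene cap2 9 [0.0592 0.0606 0.0644]
scene cap3 30 [0.0581 0.0722 0.0754]
scene cap4 36 [0.0599 0.0714 0.0749]
scene cap5 33 [0.0593 0.0714 0.0743]
rack top 0.3190450073198228 1876
top tube1 0 
top tube2 0 
top cap1 14 [0.0562 0.0603 0.0619]
top cap2 0 
top cap3 1 [0.0553 0.0553 0.0553]
top cap4 4 [0.0667 0.0693 0.0721]
top cap5 26 [0.0663 0.072  0.074 ]
rack top 0.4187778918917756 298
```

Cap1 is down: its dome median is 6 mm below the tube caps, and it was higher than them before. Continuing over caps 2 to 5.

>>> step_arm(targets=[[-1, 0, 0, 0.004, 0, 0, 0], [-1, 0, 0, 0.008, 0, 0, 0], [-1, 0, 0, 0.012, 0, 0, 0], [-1, 0, 0, 0.016, 0, 0, 0], [-1, 0, 0, 0.02, 0, 0, 0], [-1, 0, 0, 0.024, 0, 0, 0], [-1, 0, 0, 0.028, 0, 0, 0], [-1, 0, 0, 0.032, 0, 0, 0], [-1, 0, 0, 0.036, 0, 0, 0], [-1, 0, 0, 0.04, 0, 0, 0]])

```text
t: 5.4
tcp_pos: [0.553, 0.0538, 0.0635]
orientation: [-0.702, 0.087, -0.087, 0.702]
contact_force: [-0.4, 0.2, 0.6]
width: 0.001
```

>>> step_arm(targets=[[-1, 0, 0, 0.004, 0, 0, 0], [-1, 0, 0, 0.008, 0, 0, 0], [-1, 0, 0, 0.012, 0, 0, 0], [-1, 0, 0, 0.016, 0, 0, 0], [-1, 0, 0, 0.02, 0, 0, 0], [-1, 0, 0, 0.024, 0, 0, 0], [-1, 0, 0, 0.028, 0, 0, 0], [-1, 0, 0, 0.032, 0, 0, 0], [-1, 0, 0, 0.036, 0, 0, 0], [-1, 0, 0, 0.04, 0, 0, 0]])

```text
t: 6.4
tcp_pos: [0.5625, 0.0925, 0.0632]
orientation: [0.702, -0.087, 0.087, -0.702]
contact_force: [-0.1, -0.7, 0.1]
width: 0.002
```

```bash
python3 chk.py s4
```

```text
6.4 rack xyz -0.0221 0.0459 0.0632 [-0.1 -0.7  0.1]
```

View pics/s4.png

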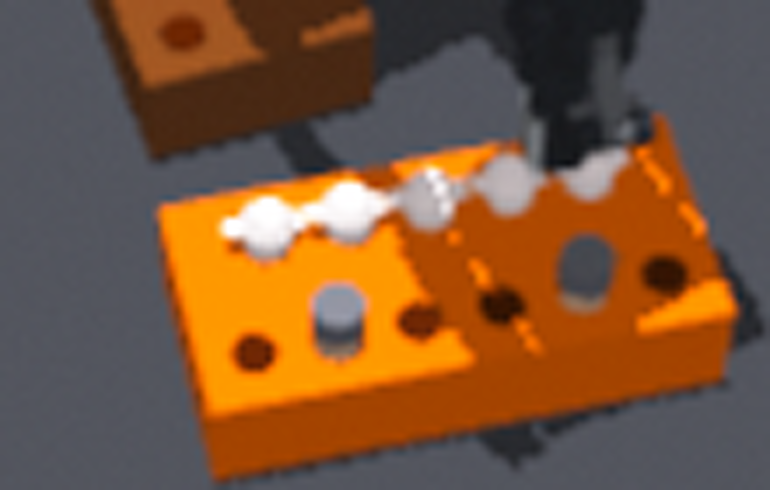

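Caps 1 to 4 are flat, at crop (265,227), (348,210), (428,200) and (508,185), and the rack hasn't moved. I'll finish cap5 and run past its tab before lifting.

>>> step_arm(targets=[[-1, 0, 0, 0.004, 0, 0, 0], [-1, 0, 0, 0.008, 0, 0, 0], [-1, 0, 0, 0.012, 0, 0, 0], [-1, 0, 0, 0.016, 0, 0, 0], [-1, 0, 0, 0.02, 0, 0, 0], [-1, 0, 0, 0.024, 0, 0, 0], [-1, 0, 0, 0.028, 0, 0, 0], [-1, 0, 0, 0.034, 0, 0, 0], [-1, 0, 0, 0.042, 0, 0, 0], [-1, 0, 0, 0.05, 0, 0, 0]])

```text
t: 7.45
tcp_pos: [0.5749, 0.1415, 0.0633]
orientation: [-0.702, 0.087, -0.087, 0.702]
contact_force: [-0.6, 0.2, 0.0]
width: 0.005
```

>>> step_arm(targets=[[-1, 0, -0.01, 0.01, 0, 0, 0], [-1, 0, -0.05, 0.01, 0, 0, 0], [-1, 0, -0.09, 0.01, 0, 0, 0], [-1, -0.05, -0.13, 0.01, 0, 0, 0], [-1, -0.1, -0.15, 0.01, 0, 0, 0], [-1, -0.15, -0.15, 0.01, 0, 0, 0], [-1, -0.18, -0.15, 0.01, 0, 0, 0], [-1, -0.18, -0.15, 0.01, 0, 0, 0], [-1, -0.18, -0.15, 0.01, 0, 0, 0]])

```text
t: 8.35
tcp_pos: [0.4024, 0.195, 0.2148]
orientation: [-0.701, 0.085, -0.087, 0.702]
contact_force: [0.5, 0.8, 0.5]
width: 0.002
```

```bash
python3 chk.py s5
python3 - <<'E'
from h import *
for n in ["scene","top"]:
    p,d=grab_frame(n);c=get_calibration(n);P=cloud(c,d)-np.r_[C,0]
    cv2.imwrite(f"pics/{n}5.png",p[:,:,::-1])
    a,b,z=P@ex,P@ey,P[...,2]
    for nm,x,y in [("tube1",.024,-.045),("tube2",.024,.045)]+[(f"cap{i+1}",-.022,-.06+.03*i) for i in range(5)]:
        m=(np.hypot(a-x,b-y)<.008)&(z>.055)&(z<.1)
        print(n,nm,m.sum(),(np.percentile(z[m],[10,50,90]).round(4) if m.sum() else ''))
        if nm[0]=='c':
            k=(abs(a-x)<.006)&(z>.05)&(z<.1); f=lambda lo,hi:np.median(z[k&(b-y>lo)&(b-y<hi)]).round(4)
            print("   -y half, +y half",f(-.008,-.001),f(.001,.008))
E
```

```text
8.35 rack xyz -0.2022 0.1066 0.2148 [0.5 0.8 0.5]
scene tube1 32 [0.066  0.0683 0.0715]
scene tube2 32 [0.0629 0.0684 0.0705]
scene cap1 29 [0.0611 0.0638 0.0662]
   -y half, +y half 0.0628 0.0638
scene cap2 29 [0.0599 0.0638 0.0669]
   -y half, +y half 0.063 0.0621
scene cap3 27 [0.0604 0.064  0.0668]
   -y half, +y half 0.0637 0.0626
scene cap4 29 [0.0599 0.0636 0.0663]
   -y half, +y half 0.0623 0.0633
scene cap5 27 [0.0596 0.0633 0.0664]
   -y half, +y half 0.0628 0.062
top tube1 24 [0.0632 0.0672 0.0712]
top tube2 26 [0.0624 0.0658 0.0698]
top cap1 24 [0.0588 0.0614 0.0643]
   -y half, +y half 0.0616 0.061
top cap2 29 [0.0589 0.062  0.0653]
   -y half, +y half 0.0602 0.0624
top cap3 27 [0.0564 0.0619 0.0663]
   -y half, +y half 0.0601 0.065
top cap4 26 [0.0563 0.0611 0.0671]
   -y half, +y half 0.0592 0.0611
top cap5 25 [0.0572 0.0623 0.0654]
   -y half, +y half 0.0621 0.0619
```

View pics/s5.png

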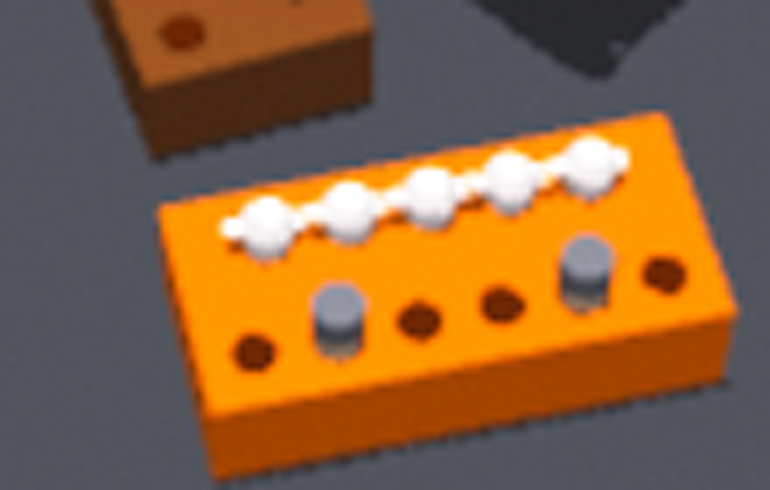

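View pics/top5.png

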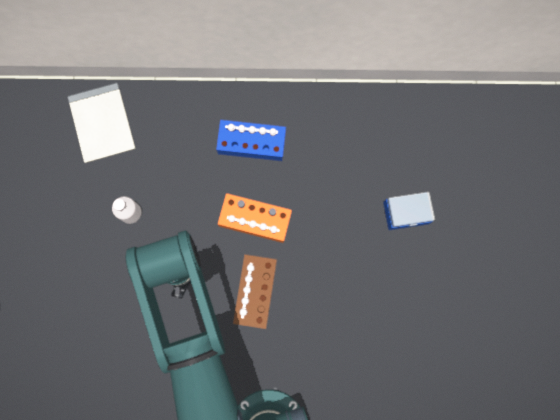

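All five caps lie flat with their tabs down, at crop (265,227) through (590,165). The rack, tubes, bottle (127,210) and tip box (410,210) are where they started. The arm is clear, so I'm handing in.

```bash
python3 -c "
from bench import *
print(hand_in())"
```

```text
the job is handed in; nothing more can be done
None
```

All five caps on the orange rack's near row are shut, wiped down in one light pass from cap1, at the hinge end, to cap5. I ran the closed fingertips along the row toward rack +y with the tips about 63.5 mm above the bench. I then lifted clear and handed in at about 8.5 s.

- **Caps:** the last pictures show all five flat. Depth readings agree between caps to about 1 mm, with dome medians of 61–64 mm. The tips passed below the 65 mm shut height, so each cap should be slightly past shut. Depth noise of 2–3 mm means I can't confirm the exact angles from the pictures.
- **Order:** a picture with the tip over cap2 shows cap1 down and caps 3 to 5 still open. A later one shows caps 1 to 4 down with the tip on cap5.
- **Force:** readings at the checks between moves stayed within about 2 N, which is close to sensor noise.
- **Everything else:** in the last pictures the rack, loose tubes, bottle and tip box show no visible movement.

No check failed or disagreed.

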